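# Open the folding tile stand and set the tile on it

### The arm

A 7-joint arm with a two-finger parallel gripper is mounted at the origin on the work surface. World frame = base frame: x ahead of the robot, y to its left, z up, the work surface at z = 0. Lengths are in m, angles in degrees, forces in N, time in s.
With the tool pointing down it reaches from about 0.425 to 0.925 m from the base axis. Payload 6.8 kg.
Tool frame: the origin (TCP) lies at the very end of the fingers, on their centre line; the grasp point (between the pads) lies 19 mm behind it (robot.grip_depth is the distance from the TCP to the grasp point, in m); x points along the fingers, z is the direction in which the jaws open and shut, and the axes are right-handed (so a half turn about x gives the same grasp; the last joint's range is limited). The gripper opens to 85 mm and grips with 20 to 120 N. Pads are 22 mm wide; open, the fingers measure 114 mm over their backs; the gripper's body (76 mm by 85 mm) begins 54 mm behind the grasp point. The pads swing forward as they close: fully open they stand 13 mm farther back than shut.
Start: joints at [-73.287, 27.33, 1.283, 89.118, -0.659, 63.558, -4.761], TCP at [0.263, 0.622, 0.231] pointing down, gripper open.
Joint ranges: [-169.35, 169.35], [-19.33, 120.38], [-80.79, 83.38], [13.8, 139.57], [-78.32, 258.32], [9.67, 109.79], [-169.56, 169.56]. Speed limits (degrees/s): [136.94, 136.94, 180, 180, 180, 180, 180].

### API

Orientations are given as [roll, pitch, yaw] about the fixed x, y, z axes, in that order (R = Rz(yaw) Ry(pitch) Rx(roll)).
In Python, from cell import robot, jaws, kin, state, snapshot, calibration gives the robot as it stands. Calls block until the motion is done:
- robot.move_to(position, orientation): joint-space move of the TCP to a pose.
- robot.move_l(position, attitude=None, speed=0.15, guard=None): straight line of the TCP; attitude=None keeps the orientation; speed is the mean speed in m/s. With guard (N) it stops when the force on the tool has changed by that much, and returns True; else False.
- robot.move_j(angles): joint-space move.
- jaws.grip(opening): finger opening in m; the grip force is fixed at half the most; returns when the fingers have stopped.
- robot.wait(seconds).
- kin.inverse_kinematics(position, orientation): joint angles nearest the present ones, or None.
- state(): the state.
- snapshot(name): name is "scene" or "top" or "wrist"; returns (picture, depth): 480x640x3 uint8, red, green, blue; 480x640 float32, m along the optical axis (not along the pixel's ray), 0 where there is no reading.
- calibration(name): a dict with "K" (3x3 intrinsics, pixels), "T" (4x4, takes a point from camera to world coordinates). Camera axes: x right, y up, looking along -z (the intrinsics and any distortion apply to the point x, -y, -z); pixel columns grow to the right and rows downward; lengths in m; the calibration is good to about 2 mm. A picture is of the moment at which its call begins: read the wrist's pose just before it. calibration takes no time and is no camera call; for the wrist camera it gives the pose at the moment of the call.
A pose or a line that the arm cannot do raises robot.PlanningError and nothing moves.
- robot.close_job(): hands the job in, once; it reports no verdict.
The state is a dict: "t": time; "joint_pos": joint angles; "qd": joint speeds; "effort": joint torques, N m; "eef_pos": TCP position; "eef_rot": TCP orientation; "force": force on the tool from outside, world axes, zero at the start; "torque": the same for the moment, N m; "gripper_width": finger opening in m.
Only numpy, scipy, OpenCV 4.12 (cv2) and the standard library are available. Lean on these libraries where they do the work, as an engineer would, in place of code of your own. Each camera call takes 0.05 s, during which the arm holds its last target. There are 200 camera calls.

### The job

Push the folding leg of the wooden tile stand open until it meets the upright pin of its stop, and press it home there for a moment with about 10 N (at least 8, never over 15: the thin leg would crack). Then take the large tile from the rack and set it gently on the opened stand: lower edge on both feet behind the two dowels, leaning back on the post. Let go of it and leave the other things where they are.

Things in the scene. Friction and masses are not known exactly. Their poses are not given: they have to be found in the camera images.
- stand: Folding tile stand of pale wood, fixed to the bench. Origin on its vertical hinge axis at bench height; +x is its front, z up. A post stands at the origin on a steel disc, 60 mm wide and 6 mm thick. A fixed foot (bar 16 mm wide, 30 mm high) runs 97 mm outwards from the axis at -0.87 rad from the stand's +x (towards its -y).
- post_top (a point): Top of the stand's round post, 18 mm diameter, 119 mm above the bench, on the hinge axis. The tile's back leans on it.
- fixed_dowel (a point): Foot of the dowel on the fixed foot, on the foot's upper side 30 mm above the bench, 85 mm from the hinge axis. Dowel 10 mm diameter, 15 mm high. The tile's lower edge stands across the fixed foot and the leg, on the post's side of the two dowels; resting on the post it then leans back some 0.2 to 0.5 rad.
- leg: Folding leg of the stand, pale wood bar 16 mm wide, 8 to 30 mm above the bench, 142 mm long. Origin on the hinge axis at bench height; +x outwards along the leg, z up. Starts folded near the fixed foot, at -0.62 to -0.2 rad from the stand's +x; opens counter-clockwise seen from above by 0.9 to 1.7 rad to the stop. Stiff hinge: about 3 N at the tab move it; it stays where left.
- leg_tab (a point): Middle of the leg's end tab, 121 mm from the hinge axis, 28 mm above the bench. The tab spans 100 to 142 mm from the axis, 8 to 48 mm above the bench, 16 mm thick, and reaches 45 mm past the end of the fixed foot. Push its side that faces the fixed foot (the leg's -y side).
- leg_dowel (a point): Foot of the dowel on the leg, 85 mm from the hinge axis, 30 mm above the bench; as the other dowel.
- stop: Stop of the leg: flat steel arm 5 mm thick, fixed on the bench. Origin on the hinge axis; +x roughly along the stopped leg, 0.79 to 0.95 rad from the stand's +x. Near x = 103, y = 13 mm a 10 mm steel pin (top 26 mm high) is clamped where the leg's outer side meets it: it is set by eye and not measured, so the leg stops up to 0.1 rad short of or past this +x. Feel for it; contact is hard.
- tile_centre (a point): Centre of the large square white tile, 130 x 130 x 9 mm, about 0.3 kg, standing on edge in one of the two slots of the rack. x is its thickness direction, y along its width, z up its height. Its lower edge stands 10 mm above the bench in a slot 14 mm wide and 25 mm deep.
- rack: Fixed wooden rack, 150 x 150 mm, 35 mm high, origin under its centre; two slots along its y, at x = -35 and +35 mm.
- small_tile_centre (a point): Centre of the small white tile, 85 x 85 x 9 mm, which stands in the other slot; it stays there.
- mug: Mug, 76 mm wide, 85 mm high, bystander.
- bowl: Bowl, 110 mm wide, 50 mm high, bystander.
- glaze_jar: Closed glaze jar, 64 mm wide, 90 mm high, bystander.
- vase: Small vase, 80 mm wide, 115 mm high, bystander.
- cup: Clay cup, 72 mm wide, 75 mm high, bystander.
- brush: Brush, 200 mm long, lying on the bench, bystander.
- rib: Flat wooden throwing rib, 100 x 45 x 6 mm, lying on the bench, bystander.
There are look-alikes about, which are no part of the job. What is shaped like the part that bears tile_centre but purple or red is not meant.

How it is judged (in metres and radians):
On the way, in this order (a step that is already met when the one before it is completed fails the run):
1. the leg is pressed against its stop pin with the fingers (contact force between the fingers and leg above 6 N and contact force between leg and stop above 3 N and angle between the x axis of leg and the x axis of stop, either way round below 0.14 rad), for 0.2 s.
2. the large tile stands on the leg and leans on the stand (contact force between tile and leg above 0.1 N and angle between tile's own z axis and vertical between 0.12 and 0.6 rad and z of tile in the frame of stand between 0.022 and 0.04 m and x of tile in the frame of stand between 0.015 and 0.06 m and y of tile in the frame of stand between -0.035 and 0.035 m), for 0.2 s.
At the end, for the whole second after the job is handed in: Leg still out at its stop (within 0.14 rad of the stop's x); large tile released and at rest on leg and fixed foot, the middle of its lower edge 22-40 mm above the bench, 15-60 mm before the hinge axis and within 35 mm to its sides, leaning back 0.12-0.6 rad (all of step 2 and angle between the x axis of leg and the x axis of stop, either way round below 0.14 rad and linear speed of tile below 0.02 m/s and angular speed of tile below 0.1 rad/s and not (contact force between tile and the fingers above 0.05 N)); the robot touches nothing.
It fails at once if the fingers press on the leg with over 16 N (contact force between the fingers and leg above 16 N).
It fails at once if the large tile is knocked hard against the stand (contact force between tile and stand above 45 N).
It fails at once if another thing is shifted by more than 40 mm, or the small tile taken (distance of any of mug, bowl, glaze_jar, vase, cup, brush, rib from where it was at the start of the episode above 0.04 m or distance of small_tile_centre from where it was at the start of the episode above 0.03 m).
It also fails if it takes over 72 s, if anything falls off the work surface, if the arm or the gripper's body presses on something with over 40 N, if the wrist force passes 120 N, or if a joint passes its speed limit or range.

## Working session

There is one attempt and no reset: what is moved stays moved. The work goes in short steps, each a Python script; the robot and the scene stay as the last script left them, time stands still between calls to the robot, and variables do not carry over. Pictures are saved under pics/ and viewed, about 8 in all and at most 12, crops included, and the job is handed in when it is done.

```bash
mkdir -p pics; ls
python3 - <<'E'
from cell import *
import cv2,numpy as np
for n in ("scene","top"):
    p,d=snapshot(n); cv2.imwrite(f"pics/{n}.png",p[:,:,::-1]); np.savez(f"{n}.npz",p=p,d=d)
    c=calibration(n); print(n,c); print((d>0).mean())
print(state())
E
```

```text
pics
scene {'K': array([[452.55730339,   0.        , 322.75332827],
       [  0.        , 452.55730339, 240.63032994],
       [  0.        ,   0.        ,   1.        ]]), 'T': array([[ 0.80593723, -0.37760702,  0.45593653,  0.98918389],
       [ 0.59184899,  0.49648242, -0.63499605, -0.63003651],
       [ 0.01341449,  0.78161253,  0.62362   ,  0.74220331],
       [ 0.        ,  0.        ,  0.        ,  1.        ]])}
0.99537109375
top {'K': array([[611.8320847 ,   0.        , 321.17093739],
       [  0.        , 611.8320847 , 241.2040034 ],
       [  0.        ,   0.        ,   1.        ]]), 'T': array([[-3.99508375e-02,  9.79281188e-01, -1.98525277e-01,
         2.15850884e-01],
       [-9.99201022e-01, -3.89321916e-02,  9.03338237e-03,
         1.65884847e-02],
       [ 1.11719728e-03,  1.98727551e-01,  9.80054137e-01,
         1.67568228e+00],
       [ 0.00000000e+00,  0.00000000e+00,  0.00000000e+00,
         1.00000000e+00]])}
0.9960514322916667
{'t': 0.1, 'joint_pos': array([-73.28471687,  27.37176442,   1.27967865,  89.17008095,
        -0.66072527,  63.55689021,  -4.75998179]), 'qd': array([ 0.10008125, -0.07894381, -0.01463208, -0.08678833, -0.12655845,
       -0.08650096, -0.01982878]), 'effort': array([ 4.12257883e-03, -5.97754633e+01,  1.61326010e+00, -2.81951630e+01,
        1.27932394e-02,  4.99311107e-03,  6.80448039e-06]), 'eef_pos': array([0.26255307, 0.62129402, 0.23043341]), 'eef_rot': array([-177.00500165,   89.90856398, -109.91189325]), 'force': array([-0.42299339, -1.36599677,  0.33543976]), 'torque': array([ 0.05073458, -0.06920583, -0.05696956]), 'gripper_width': 0.0853785405176912}
```

View pics/top.png

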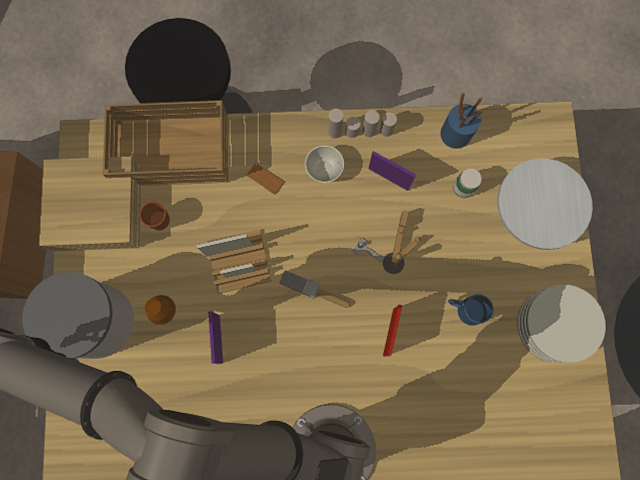

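View pics/scene.png

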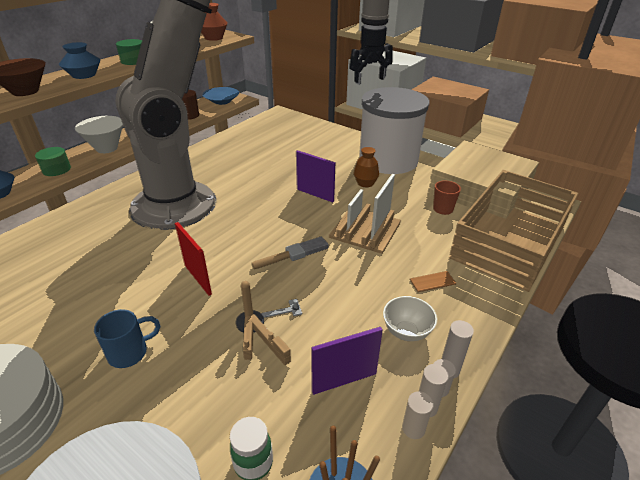

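The top view shows the stand's disc near (394,263), with the leg towards (404,212), the foot towards (425,240) and the stop arm towards (360,245). The rack is near (235,262), with the large tile in its far slot. I'll take closer crops next.

```bash
cat > h.py <<'E'
import numpy as np,cv2
def cloud(d,c):
    K,T=c["K"],c["T"]; v,u=np.mgrid[:d.shape[0],:d.shape[1]]
    P=np.stack([(u-K[0,2])/K[0,0]*d,-(v-K[1,2])/K[1,1]*d,-d],-1)
    return P@T[:3,:3].T+T[:3,3]
def ray(u,v,z,c):
    K,T=c["K"],c["T"]; r=T[:3,:3]@np.array([(u-K[0,2])/K[0,0],-(v-K[1,2])/K[1,1],-1]); o=T[:3,3]
    return o+r*(z-o[2])/r[2]
def proj(p,c):
    K,T=c["K"],c["T"]; q=T[:3,:3].T@(np.array(p)-T[:3,3]); return K[0,2]+K[0,0]*q[0]/-q[2],K[1,2]-K[1,1]*q[1]/-q[2]
E
python3 - <<'E'
from cell import *; from h import *
t=np.load("top.npz"); c=calibration("top")
a=cv2.resize(t["p"][200:285,345:450],None,fx=5,fy=5,interpolation=cv2.INTER_CUBIC)
b=cv2.resize(t["p"][220:305,185:290],None,fx=5,fy=5,interpolation=cv2.INTER_CUBIC)
s=np.load("scene.npz")
e=cv2.resize(s["p"][275:370,225:310],None,fx=3,fy=3,interpolation=cv2.INTER_CUBIC)
cv2.imwrite("pics/c1.png",cv2.resize(np.vstack([a,b])[:,:,::-1],None,fx=.7,fy=.7))
P=cloud(t["d"],c); 
for n,(u0,u1,v0,v1) in dict(stand=(345,450,200,285),rack=(185,290,220,305)).items():
    Q=P[v0:v1,u0:u1].reshape(-1,3); 
    for lo,hi in ((.02,.035),(.04,.05),(.1,.125),(.125,.15)):
        q=Q[(Q[:,2]>lo)&(Q[:,2]<hi)]; print(n,lo,len(q),q.min(0) if len(q) else'',q.max(0) if len(q) else '', q.mean(0) if len(q) else '')
for n,u,v in (("disc",394,263),("mug",475,310),("jar",468,182),("bowl",325,163)): print(n,ray(u,v,0,c))
for n,S in(("top",t),("scene",s)):
    Q=cloud(S["d"],calibration(n)); 
    # post top cluster near
    m=(Q[...,2]>.1)&(Q[...,2]<.13)&(abs(Q[...,0]-.5)<.12)&(abs(Q[...,1]+.13)<.12); print(n,m.sum(),Q[m].mean(0) if m.any() else'')
    m=(Q[...,2]>.06)&(Q[...,2]<.16)&(abs(Q[...,0]-.5)<.15)&(abs(Q[...,1]-.27)<.12); q=Q[m]; print(n,m.sum(),q.min(0),q.max(0))
E
```

```text
stand 0.02 303 [ 0.47511163 -0.27251296  0.02016627] [ 0.61181889 -0.1022004   0.03496114] [ 0.53262586 -0.2204332   0.02853618]
stand 0.04 94 [ 0.47602605 -0.26284053  0.04011838] [ 0.62120221 -0.18722521  0.04995711] [ 0.58242202 -0.22730473  0.04532538]
stand 0.1 41 [ 0.47605204 -0.20290105  0.1042735 ] [ 0.49354177 -0.18707911  0.12122883] [ 0.48366598 -0.19534321  0.11381202]
stand 0.125 2 [ 0.48020379 -0.19094745  0.12664693] [ 0.4831025  -0.1905489   0.12836545] [ 0.48165314 -0.19074817  0.12750619]
rack 0.02 614 [0.42751822 0.09286056 0.02009104] [0.5730429  0.32030913 0.03499746] [0.49899778 0.22258664 0.02989685]
rack 0.04 114 [0.44663491 0.16303343 0.04005765] [0.5663951  0.32010012 0.04988128] [0.50680075 0.23506568 0.04340887]
rack 0.1 117 [0.46336251 0.19279154 0.10001473] [0.55157371 0.31822183 0.1242893 ] [0.5305488  0.25371953 0.1113541 ]
rack 0.125 232 [0.52172478 0.19240383 0.12584075] [0.55462062 0.32095044 0.14920363] [0.53730551 0.2564139  0.13726663]
disc [ 0.48559599 -0.19832271  0.        ]
mug [ 0.34689271 -0.41127611  0.        ]
jar [ 0.71075976 -0.42405537  0.        ]
bowl [ 0.7835937  -0.01897904  0.        ]
top 43 [ 0.48357236 -0.19512948  0.11444896]
top 720 [0.35014765 0.1841746  0.06004872] [0.55462062 0.32095044 0.14920363]
scene 91 [ 0.49168357 -0.19818818  0.11175288]
scene 878 [0.35000147 0.18240821 0.06001805] [0.55800985 0.32373479 0.14399089]
```

View pics/c1.png

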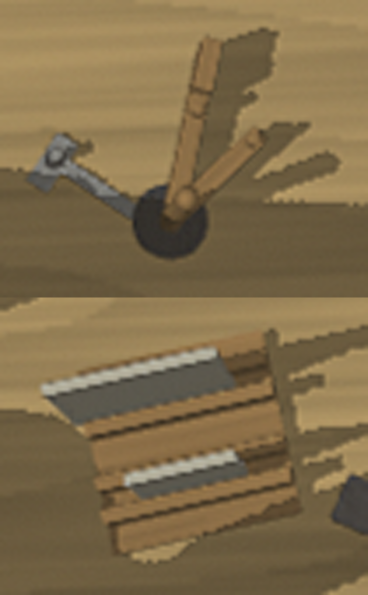

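The crop shows the leg's tab end at crop (210,40), the foot's end at (262,132), the stop pin at (57,155) and the large tile in the far slot. Next I'll look at the stand with the wrist camera.

Run:
```python
from cell import *; from h import *
for yaw in (90,45,0,-45,-90,180):
    j=kin.inverse_kinematics([.50,-.19,.33],[0,90,yaw]); print(yaw,None if j is None else np.round(j,0))
robot.move_to([.50,-.19,.33],[0,90,90])
robot.wait(.3)
c=calibration("wrist");p,d=snapshot("wrist"); cv2.imwrite("pics/w1.png",p[:,:,::-1]); np.savez("w1.npz",p=p,d=d,K=c["K"],T=c["T"])
print(c["T"],state()["t"],state()["force"])
```

```text
90 [-33.  13.  56. 104. -11.  70. 117.]
45 [-34.  13.  58. 104. -12.  70.  72.]
0 [-36.  14.  61. 104. -13.  70.  29.]
-45 [-39.  16.  66. 104. -15.  70. -14.]
-90 [-42.  18.  71. 104. -18.  71. -56.]
180 [ -43.   20.   75.  104.  -21.   72. -143.]
[[-1.20382477e-03 -9.63660796e-01 -2.67126226e-01  4.32448586e-01]
 [ 9.99999252e-01 -1.10257548e-03 -5.29019948e-04 -1.90762464e-01]
 [ 2.15268957e-04 -2.67126663e-01  9.63661403e-01  4.71406320e-01]
 [ 0.00000000e+00  0.00000000e+00  0.00000000e+00  1.00000000e+00]] 3.4417 [-0.64477426 -0.15556694 -0.75525254]
```

View pics/w1.png

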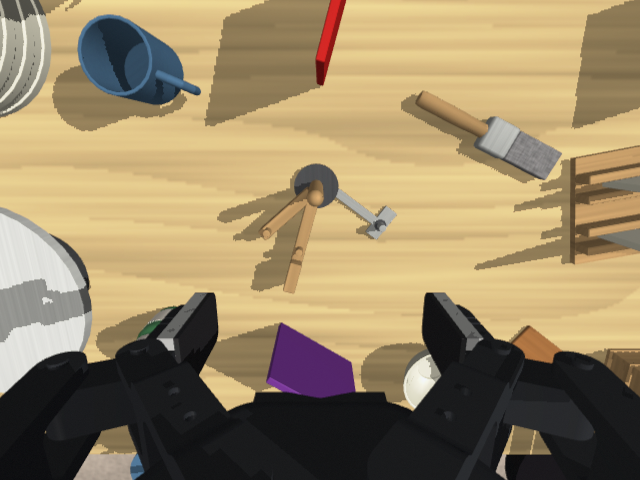

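The wrist view shows the disc at (317,185), the post top at (316,196), the leg dowel at (297,253), the tab end at (292,290), the foot dowel at (266,234) and the pin at (380,227). I'll convert these to positions and check them against the given sizes.

Run:
```python
from cell import *; from h import *
w=np.load("w1.npz"); c={"K":w["K"],"T":w["T"]}
img=cv2.resize(w["p"][150:310,230:420],None,fx=4,fy=4,interpolation=cv2.INTER_CUBIC)
cv2.imwrite("pics/w1c.png",img[:,:,::-1])
# dark disc mask
p=w["p"].astype(int); m=((p.max(-1)<75)).astype(np.uint8); m[:, :280]=0; m[:,350:]=0; m[:150]=0; m[230:]=0
v,u=np.nonzero(m); (cx,cy),r=cv2.minEnclosingCircle(np.c_[u,v].astype(np.float32)); print("disc px",cx,cy,r,ray(cx,cy,.006,c), ray(cx+r,cy,.006,c)-ray(cx-r,cy,.006,c))
for n,u,v,z in (("post",316,196,.119),("ldow",298,252,.045),("tabend",291,290,.048),("fdow",266,234,.045),("pin",380,227,.026)): print(n,np.round(ray(u,v,z,c),4))
P=cloud(w["d"],c)
for n,lo,hi in (("post",.105,.125),("tabtop",.046,.052),("legtop",.026,.034)):
    k=(P[...,2]>lo)&(P[...,2]<hi)&(abs(P[...,0]-.54)<.1)&(abs(P[...,1]+.2)<.07); v,u=np.nonzero(k);print(n,k.sum(),P[k].mean(0) if k.any() else '',P[k].min(0),P[k].max(0))
```

```text
disc px 313.5 191.5 19.300357818603516 [ 0.49501602 -0.19884159  0.006     ] [-6.13253465e-05  5.21966661e-02  0.00000000e+00]
post [ 0.4844 -0.1943  0.119 ]
ldow [ 0.5684 -0.2186  0.045 ]
tabend [ 0.6206 -0.2285  0.048 ]
fdow [ 0.5443 -0.2592  0.045 ]
pin [ 0.5394 -0.1102  0.026 ]
post 231 [ 0.48621086 -0.19568062  0.1145448 ] [ 0.47849199 -0.20393944  0.10549688] [ 0.49519246 -0.18701634  0.11886297]
tabtop 290 [ 0.60060991 -0.22690647  0.04700089] [ 0.4787101  -0.23926156  0.04600754] [ 0.62397034 -0.18769492  0.05104243]
legtop 1317 [ 0.53167112 -0.2233176   0.02870657] [ 0.47837213 -0.26986475  0.02601313] [ 0.5862545  -0.1875394   0.03365796]
```

View pics/w1c.png

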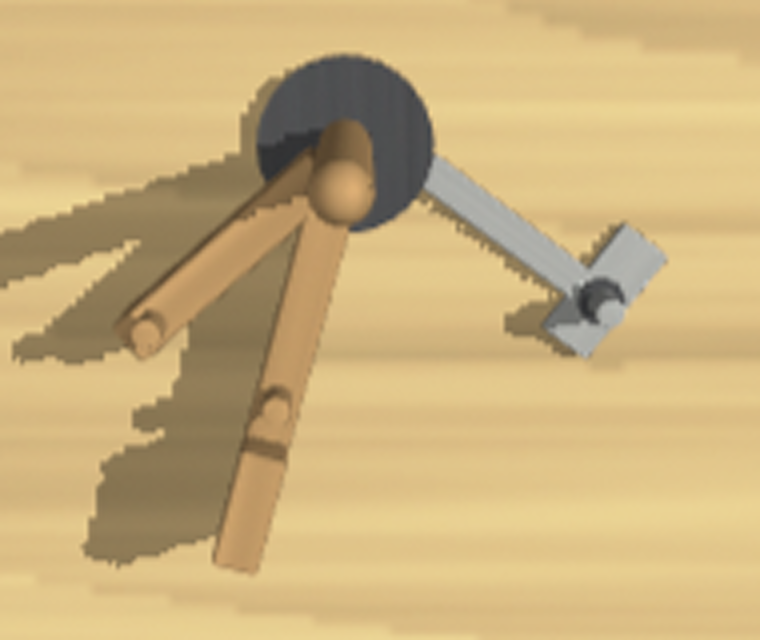

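```bash
cat >> h.py <<'E'
def geom():
    w=np.load("w1.npz"); c={"K":w["K"],"T":w["T"]}
    g={n:ray(u,v,z,c)[:2] for n,u,v,z in (("disc",316.5,185.75,.006),("post",315.75,198.25,.119),("ldow",299.5,251.25,.045),("tabend",289.3,291.3,.048),("fdow",266.75,235,.045),("pin",382.75,228,.026))}
    g["H"]=(g["disc"]+g["post"])/2; return g
E
python3 - <<'E'
from cell import *; from h import *
g=geom(); H=g["H"]
for k,v in g.items(): d=v-H; print(k,np.round(v,4),round(np.hypot(*d)*1e3,1),round(np.degrees(np.arctan2(d[1],d[0])),1))
th=np.degrees(np.arctan2(*(g["tabend"]-H)[::-1]))
def pose(t,y,z):
    r=np.radians(t); return [H[0]+.121*np.cos(r)-y*np.sin(r),H[1]+.121*np.sin(r)+y*np.cos(r),z],[0,90,t]
jaws.grip(0)
robot.move_to(*pose(th,-.034,.13)); 
p,o=pose(th,-.034,.013); print("guard",robot.move_l(p,o,speed=.1,guard=10)); robot.wait(.3)
s=state(); print(s["t"],s["eef_pos"],s["force"],s["gripper_width"],np.round(s["joint_pos"]))
E
```

```text
disc [ 0.4873 -0.1948] 0.3 -20.2
post [ 0.4868 -0.1946] 0.3 159.8
ldow [ 0.5674 -0.2166] 83.3 -15.3
tabend [ 0.6224 -0.2309] 140.2 -15.0
fdow [ 0.5456 -0.2583] 86.5 -47.4
pin [ 0.5408 -0.1064] 103.4 58.6
H [ 0.487  -0.1947] 0.0 0.0
guard False
6.9833 [ 0.59531052 -0.25874591  0.01327463] [-0.63251754  0.15558813 -0.60789126] 0.0002096341860107018 [-18.  56.  56. 103. -58.  55.  49.]
```

```bash
cat > push.py <<'E'
from cell import *; from h import *
H=geom()["H"]
def pose(t,y=-.019,z=.013):
    r=np.radians(t); return [H[0]+.121*np.cos(r)-y*np.sin(r),H[1]+.121*np.sin(r)+y*np.cos(r),z],[0,90,t]
def ft(t,F0):
    s=state(); r=np.radians(t); f=s["force"]-F0; return f@np.array([np.sin(r),-np.cos(r),0])
E
python3 - <<'E'
from push import *
F0=state()["force"]; np.save("F0.npy",F0)
for t in list(range(-13,38,5))+[40]:
    p,o=pose(t); g=robot.move_l(p,o,speed=.05,guard=8); s=state(); print(t,g,round(ft(t,F0),1),np.round(s["force"]-F0,1),round(s["t"],1))
    if g: break
E
```

```text
-13 False 0.6 [ 0.7 -0.8  1.5] 7.5
-8 False 0.0 [ 0.6 -0.1  1.4] 7.9
-3 False -1.1 [0.6 1.1 0.5] 8.2
2 False 0.7 [ 0.8 -0.7  0.5] 8.6
7 False 0.3 [ 0.6 -0.2  0.5] 9.0
12 False 0.1 [ 0.4 -0.1 -0. ] 9.3
17 False 0.1 [-0.3 -0.2 -0.4] 9.7
22 False -0.2 [1.  0.7 0.7] 10.1
27 False 1.2 [ 0.3 -1.1 -0.2] 10.4
32 False 0.3 [0.7 0.1 0.3] 10.8
37 False 0.3 [ 0.5 -0.   1.4] 11.2
40 False 1.0 [ 0.3 -1.1  0.8] 11.5
```

Run:
```python
from push import *
p,d=snapshot("wrist"); q,_=snapshot("scene")
a=cv2.resize(q[260:370,220:330],(480,480)); 
cv2.imwrite("pics/p2.png",np.hstack([a,cv2.resize(p[:360],None,fx=.5,fy=480/360)])[:,:,::-1])
s=state();print(s["eef_pos"],pose(40))
```

```text
[ 0.59189439 -0.13143992  0.01295136] ([np.float64(0.5919246658100549), np.float64(-0.13145965376279367), 0.013], [0, 90, 40])
```

View pics/p2.png

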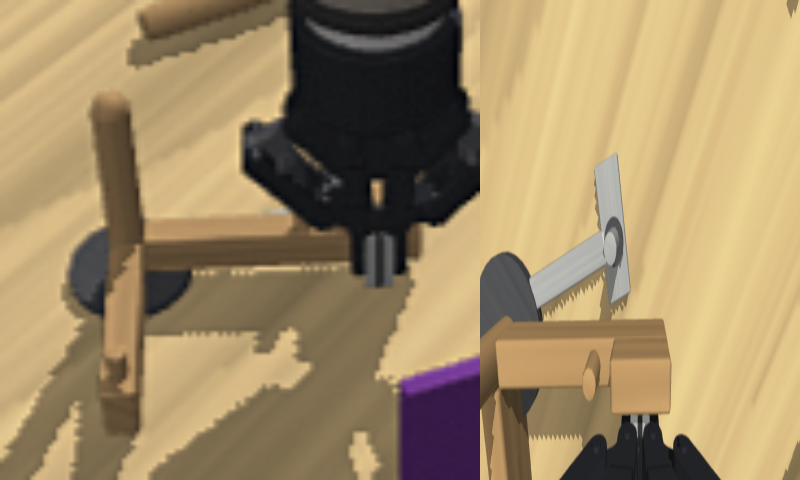

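The picture shows the leg moving with the fingers, with a few degrees left before the pin. I'll finish with slow guarded steps.

Run:
```python
from push import *
F0=np.load("F0.npy")
def f(t): 
    v=[]
    for _ in range(4): robot.wait(.02); v.append(ft(t,F0))
    return np.mean(v)
t=40
hit=False
while t<60:
    t+=1; p,o=pose(t); g=robot.move_l(p,o,speed=.012,guard=5); x=f(t); print(t,g,round(x,1),round(state()["t"],2))
    if g or x>4.5: break
# press in: 0.15 mm increments from present TCP
r=np.radians(t); n=np.array([-np.sin(r),np.cos(r),0])
base=np.array(state()["eef_pos"]); d=0
x=f(t)
while x<9.5 and d<.012:
    st=.0003 if x<7.5 else .00012
    d+=st; robot.move_l(base+n*d,speed=.006); x=f(t); print(round(d*1e3,2),round(x,2))
for _ in range(5):
    robot.wait(.12); print("hold",round(f(t),2))
s=state(); print(s["eef_pos"],s["t"]); np.save("th.npy",t)
```

```text
41 False 3.1 11.95
42 False 2.7 12.34
43 False 1.9 12.73
44 False 2.9 13.12
45 False 2.6 13.52
46 False 2.4 13.91
47 False 2.7 14.3
48 False 2.3 14.69
49 False 2.5 15.08
50 False 2.6 15.47
51 False 3.0 15.87
52 True 1.7 16.16
0.3 4.09
0.6 5.68
0.9 6.31
1.2 6.66
1.5 7.87
1.62 7.96
1.74 8.22
1.86 8.69
1.98 9.1
2.1 9.03
2.22 9.64
hold 10.08
hold 10.17
hold 9.61
hold 9.95
hold 10.21
[ 0.57712575 -0.11225759  0.01318012] 20.7167
```

The press held at about 10 N, and the leg angle of 51.4° agrees with the pin position I measured. I'll back off and measure the tile.

Run:
```python
from push import *
t=51.4
robot.move_l(*pose(t,-.055),speed=.1); robot.move_l(*pose(t,-.055,.25),speed=.25)
from scipy.spatial.transform import Rotation as Ro
jaws.grip(.06)
robot.move_to([.53,.20,.34],[0,90,-12]); robot.wait(.2)
c=calibration("wrist");p,d=snapshot("wrist"); cv2.imwrite("pics/w3.png",p[:,:,::-1]); np.savez("w3.npz",p=p,d=d,K=c["K"],T=c["T"])
q,qd=snapshot("top"); np.savez("top2.npz",p=q,d=qd)
P=cloud(d,c)
for n,lo,hi in (("top",.128,.15),("hi",.1,.128),("mid",.06,.1)):
    k=(P[...,2]>lo)&(P[...,2]<hi)&(P[...,0]>.49)&(P[...,0]<.62)&(abs(P[...,1]-.255)<.1); v,u=np.nonzero(k);print(n,k.sum(),u.min(),u.max(),v.min(),v.max(),P[k].mean(0),P[k].min(0),P[k].max(0))
    (cx,cy),wh,a=cv2.minAreaRect(P[k][:,:2].astype(np.float32)*1000); print(cx,cy,wh,a)
s=state();print(s["t"],np.round(s["joint_pos"]))
# place IK
al=.327;b=np.radians(2);f=np.array([np.cos(b),np.sin(b),0]);z=np.array([0,0,1.]);H=np.array([*geom()["H"],0])
X=f*np.sin(al)-z*np.cos(al)
for sg in (1,-1):
    Z=sg*(f*np.cos(al)+z*np.sin(al)); R=np.c_[X,np.cross(Z,X),Z]; o=Ro.from_matrix(R).as_euler('xyz',degrees=True)
    for h in (0,.1):
        tcp=H+f*.0438+z*(.0315+h)-X*.106
        j=kin.inverse_kinematics(tcp,o); print(sg,h,np.round(tcp,3),np.round(o,1),None if j is None else np.round(j))
```

```text
top 1286 287 346 83 213 [0.54039688 0.26098415 0.13857107] [0.52497757 0.19387217 0.13548758] [0.55724425 0.32218981 0.14100322]
540.9521484375 257.9188537597656 (9.016928672790527, 129.7594757080078) 10.837841033935547
hi 1 329 329 167 167 [0.54919976 0.23887624 0.10888553] [0.54919976 0.23887624 0.10888553] [0.54919976 0.23887624 0.10888553]
549.1997680664062 238.87623596191406 (0.0, 0.0) 0.0
mid 1 301 301 98 98 [0.53495108 0.31357851 0.09391753] [0.53495108 0.31357851 0.09391753] [0.53495108 0.31357851 0.09391753]
534.9511108398438 313.5785217285156 (0.0, 0.0) 0.0
24.75 [-80.  25.  74.  99. -25.  75. -13.]
1 0 [ 0.497 -0.194  0.132] [ 0.  71.3  2. ] [-21.  20.  48. 129. -51.  29.  68.]
1 0.1 [ 0.497 -0.194  0.232] [ 0.  71.3  2. ] [-41.  10.  67. 124. -29.  39.  47.]
-1 0 [ 0.497 -0.194  0.132] [180.   71.3   2. ] [-36.  36.  74. 129. -72.  47. -93.]
-1 0.1 [ 0.497 -0.194  0.232] [180.   71.3   2. ] [ -48.   20.   82.  124.  -44.   45. -117.]
```

View pics/w3.png

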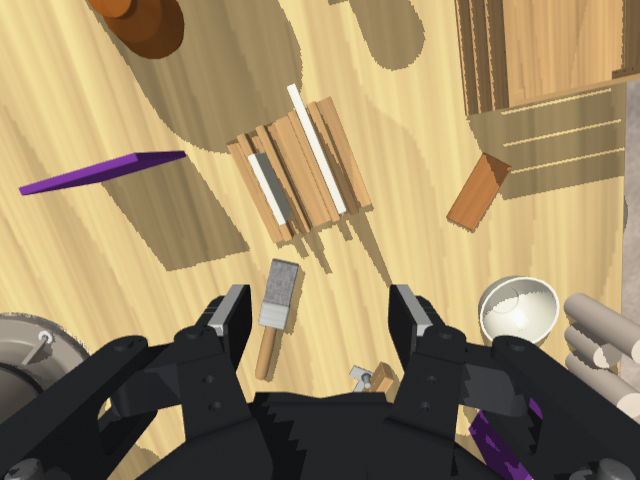

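The wrist view shows the large tile's top edge running from (291,87) to (342,212). The fitted rectangle is 9.0 x 129.8 mm at z = 0.139, so the sizes check and the tile stands upright. I'll grasp it there.

Run:
```python
from push import *
o=[0,90,10.84]
robot.move_to([.541,.258,.20],o); print(robot.move_l([.541,.258,.116],speed=.12,guard=15)); 
jaws.grip(0); s=state(); print(s["gripper_width"],s["eef_pos"],s["force"],s["t"])
robot.move_l([.541,.258,.20],speed=.06); robot.move_l([.541,.258,.30],speed=.2); robot.wait(.2)
s=state(); print(s["gripper_width"],s["force"],s["t"],np.round(s["joint_pos"]))
```

```text
False
0.008035680922780777 [0.54139534 0.25819092 0.11649877] [-0.12683234  0.33946064  3.33269675] 26.775
0.007722492817073062 [ 0.49852413  0.18819925 -3.68339706] 29.175 [-76.  27.  62.  98. -25.  71.   4.]
```

```bash
cat > place.py <<'E'
from push import *
from scipy.spatial.transform import Rotation as Ro
b=np.radians(2);f=np.array([np.cos(b),np.sin(b),0]);z=np.array([0,0,1.]);H3=np.array([*H,0])
def pp(h,al=.30,front=.048):
    X=f*np.sin(al)-z*np.cos(al); Z=f*np.cos(al)+z*np.sin(al)
    o=Ro.from_matrix(np.c_[X,np.cross(Z,X),Z]).as_euler('xyz',degrees=True)
    d=front-.0045*np.cos(al)
    return H3+f*d+z*(.030+.0045*np.sin(al)+h)-X*.106,o
E
python3 - <<'E'
from place import *
robot.move_l([.541,.0,.30],[0,90,5],speed=.25)
p,o=pp(.16); print(np.round(p,3),o)
robot.move_l([.52,-.15,.31],[0,90,2],speed=.25)
robot.move_l(p,o,speed=.12)
p,o=pp(.03); robot.move_l(p,o,speed=.1); robot.wait(.3)
q,d=snapshot("top"); s,sd=snapshot("scene"); st=state(); print(st["t"],st["eef_pos"],p,st["force"],st["gripper_width"])
np.savez("top3.npz",p=q,d=d)
a=cv2.resize(q[195:285,345:450],(560,480),interpolation=cv2.INTER_CUBIC)
e=cv2.resize(s[230:370,200:330],(446,480),interpolation=cv2.INTER_CUBIC)
cv2.imwrite("pics/p4.png",cv2.resize(np.hstack([a,e]),(800,382))[:,:,::-1])
P=cloud(sd,calibration("scene")); k=(s.min(-1)>150)&(abs(P[...,0]-.52)<.1)&(abs(P[...,1]+.19)<.1)&(P[...,2]>.04)&(P[...,2]<.2)
L=(P[k]-H3)@np.c_[f,np.cross(z,f),z]; print(k.sum(),L.min(0),L.max(0),np.percentile(L,[2,98],axis=0))
E
```

```text
[ 0.499 -0.194  0.293] [ 0.         72.81126615  2.        ]
33.6083 [ 0.49946002 -0.19417247  0.16273527] [ 0.49938863 -0.1942502   0.16259551] [ 0.2627634  -0.63119458 -3.92644662] 0.0076786850197487185
93 [ 0.00193849 -0.04573395  0.18462706] [0.01208162 0.06428338 0.18916785] [[ 0.00223792 -0.0432285   0.18467543]
 [ 0.01068629  0.06287027  0.18899593]]
```

View pics/p4.png

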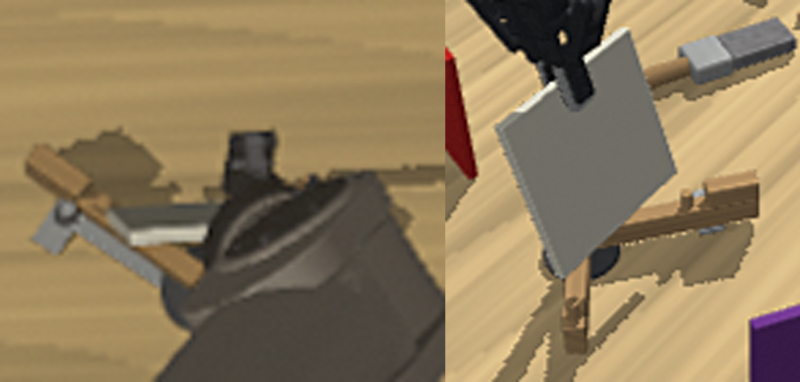

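The tile hangs level above the feet, behind the dowels. I'll check its sideways extent from depth, then lower it under guard.

Run:
```python
from place import *
_,sd=snapshot("scene"); c=calibration("scene"); P=cloud(sd,c)
al=.30; W=np.c_[f*np.cos(al)+z*np.sin(al),np.cross(z,f),-f*np.sin(al)+z*np.cos(al)]
p,o=pp(.03); B=p+(f*np.sin(al)-z*np.cos(al))*.106
L=(P-B)@W; k=(abs(L[...,0]-.0045)<.006)&(abs(L[...,1])<.09)&(L[...,2]>-.02)&(L[...,2]<.15)
q=L[k]; print(k.sum(),np.median(q[:,0]),q[:,1:].min(0),q[:,1:].max(0),np.percentile(q[:,1:],[1,99],axis=0))
m=(q[:,2]>.03)&(q[:,2]<.1); print("lateral by rows",[ (round(q[(q[:,2]>h)&(q[:,2]<h+.01),1].min(),4),round(q[(q[:,2]>h)&(q[:,2]<h+.01),1].max(),4)) for h in (.03,.05,.07,.09)])
F0=state()["force"]
p,o=pp(.005); print(robot.move_l(p,o,speed=.05,guard=5))
g=False
for h in np.arange(.004,-.0061,-.001):
    p,o=pp(h); g=robot.move_l(p,o,speed=.01,guard=2.5); s=state(); print(round(h,4),g,np.round(s["force"]-F0,1))
    if g or np.linalg.norm(s["force"]-F0)>4: break
print(s["t"],s["eef_pos"],p)
```

```text
3263 0.004580340900229348 [-0.07085461 -0.01960592] [0.0678406  0.14572174] [[-0.06506231  0.00083948]
 [ 0.06356101  0.13136508]]
lateral by rows [(np.float64(-0.0652), np.float64(0.065)), (np.float64(-0.0658), np.float64(0.0639)), (np.float64(-0.0659), np.float64(0.0649)), (np.float64(-0.0662), np.float64(0.0642))]
False
0.004 False [-0.5  0.2 -0.5]
0.003 False [-1.1 -0.5 -1.3]
0.002 False [ 1.1 -0.2 -0.1]
0.001 False [-0.5 -0.5 -0.1]
0.0 False [-2.5  0.6  6. ]
35.5583 [ 0.4996067  -0.19437899  0.13289636] [ 0.49938863 -0.1942502   0.13259551]
```

Run:
```python
from place import *
robot.wait(.3); print(state()["force"])
jaws.grip(.022); robot.wait(.4); s=state(); print(s["gripper_width"],s["force"],s["t"])
c=calibration("scene"); a,sd=snapshot("scene"); P=cloud(sd,c)
L=(P-H3)@np.c_[f,np.cross(z,f),z]
k=(abs(L[...,1])<.06)&(L[...,2]>.05)&(L[...,2]<.1)&(L[...,0]>.0)&(L[...,0]<.07)&(a.max(-1).astype(int)-a.min(-1)<25)&(a.min(-1)>80)
q=L[k]; A=np.c_[q[:,1:],np.ones(len(q))]; x=np.linalg.lstsq(A,q[:,0],rcond=None)[0]
print(k.sum(),"front face x=",x,"lean",np.arctan(-x[1]),"x at z=.033",x[2]+x[1]*.033)
cv2.imwrite("pics/p5.png",cv2.resize(a[230:370,200:330],(557,600),interpolation=cv2.INTER_CUBIC)[:,:,::-1])
```

```text
[-2.57019358  0.25720276  3.87546138]
0.02185987039794317 [ 0.29540143 -0.27095332  0.4094926 ] 36.55
1134 front face x= [-2.41582650e-05 -3.65381574e-01  6.01281152e-02] lean 0.3503115286870024 x at z=.033 0.0480705232455431
```

View pics/p5.png

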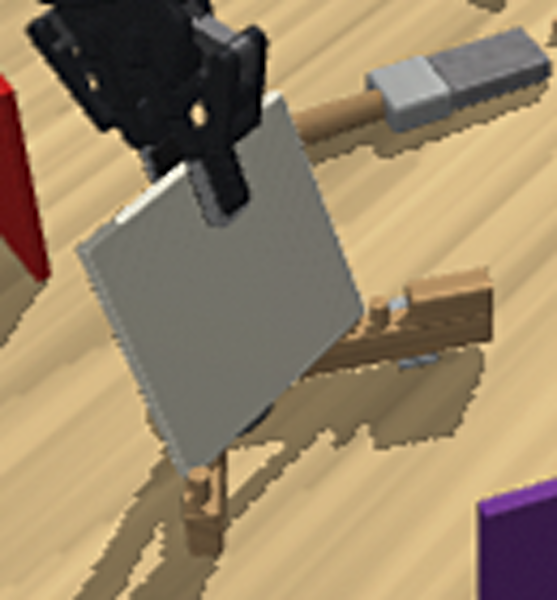

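Released, the tile leans 0.35 rad with its lower front edge 48 mm out, behind both dowels. The rear finger is close to the tile's back, so I'll shift it back a little before withdrawing along the tile.

Run:
```python
from place import *
p0=np.array(state()["eef_pos"]); 
print(robot.move_l(p0-f*.0045,speed=.02,guard=5)); robot.wait(.2); print(state()["force"])
u=-f*np.sin(.345)+z*np.cos(.345)
p1=np.array(state()["eef_pos"])
print(robot.move_l(p1+u*.05,speed=.06,guard=4)); print(state()["force"])
robot.move_l(p1+u*.05+z*.12,speed=.2); robot.wait(.5)
s=state(); print(s["t"],s["force"],s["eef_pos"])
c=calibration("scene"); a,sd=snapshot("scene"); P=cloud(sd,c); L=(P-H3)@np.c_[f,np.cross(z,f),z]
k=(abs(L[...,1])<.06)&(L[...,2]>.05)&(L[...,2]<.14)&(L[...,0]>.0)&(L[...,0]<.07)&(a.max(-1).astype(int)-a.min(-1)<25)&(a.min(-1)>80)
q=L[k]; A=np.c_[q[:,1:],np.ones(len(q))]; x=np.linalg.lstsq(A,q[:,0],rcond=None)[0]
print(k.sum(),x,"lean",np.arctan(-x[1]),"x at z=.033",x[2]+x[1]*.033)
h=cv2.resize(a[200:380,180:350],(567,600),interpolation=cv2.INTER_CUBIC); cv2.imwrite("pics/p6.png",h[:,:,::-1])
```

```text
False
[-0.90747703 -0.423804   -0.06473903]
False
[ 0.21410967 -0.17245087 -0.04323972]
40.1667 [ 0.46326935  0.00278922 -0.22801825] [ 0.47808415 -0.1949486   0.299647  ]
2128 [ 0.00104717 -0.36654293  0.06020411] lean 0.3513357139467326 x at z=.033 0.04810819840495311
```

View pics/p6.png

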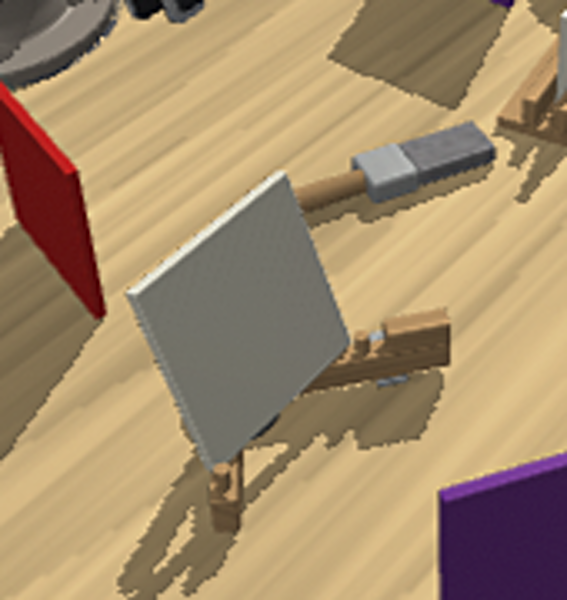

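The tile now stands freely on both feet behind the dowels and leans on the post. The leg is at the pin and the gripper is clear, so I'm handing in.

```bash
python3 -c "
from cell import robot
robot.close_job()"
```

```text
the job is handed in; nothing more can be done
```

The leg is open against its stop pin, and the large tile stands released on the stand. I handed the job in at about 40 s of the 72 s allowed; it reports no verdict.

- **Leg:** I swung it from -15° to about 51.4° (world heading), where the pin position from the wrist image said it should stop. I held it there with about 10 N for roughly a second (readings 9.6 to 10.2 N). The last picture shows it still out by the stop.
- **Tile:** I took it from the far slot, lowered it with a guarded move (about 6 N at touchdown) and let go. In the last depth check it leaned 0.35 rad, with its lower front edge 48 mm in front of the hinge axis. Before lowering it was centred to within about 1 mm sideways, and the last picture shows it behind both dowels.
- **Gripper:** the robot was clear of everything, with no contact force on the tool.

No check failed or disagreed. I did not measure the bystanders or the small tile again, but the arm met no unexpected contact.

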